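Re-hang the vent stay of a drying box on its middle hole

TASK

The vent door of the white drying box is held ajar by a flat steel stay with five holes, dropped over a pin on the roof. Lift the stay clear off the pin, swing the door until the middle hole comes over the pin, and drop that hole over the pin, feeling for it gently without pressing the stay hard on the pin, so that the stay lies fully down on the pin's shoulder; then let go. Leave the things standing around as they are.

Things in the scene. Friction and masses are not known exactly. Their poses are not given: they have to be found in the camera images.
- drying_box: white sheet-metal bench-top box, fixed, 280 mm wide (its y), 160 mm deep (its x), roof 100 mm above the worktop. Origin at the centre of its underside; its front with the vent door faces its -x, z up. The roof is free to reach from above
- box_hinge (a point): a point on the vertical hinge axis of the vent door, at roof height, at the left front of the box (box frame: x -87, y +100, z 100 mm). The door, 158 mm wide with a clear pane, hangs from it and swings out towards the box's -x
- vent_door (a joint): angle of the vent door about its vertical hinge, rad: 0 at the start, where the door stands 35 degrees open, positive wider open, negative towards shut (shut at about -0.6). Stiff hinge: stays where it is left, takes about 2 N at the stay's pivot to move
- stay_knob (a point): where to grasp the stay: centre of its upright round aluminium knob, 13 mm across, 36 mm high, near the free end, 26 mm above the stay's underside. The knob is loose: it starts anywhere in a slotted clip, slips up to 16 mm along the stay when pushed or pulled lightly (0.5 N), and the slot's middle lies 200 to 210 mm from the pivot. x of the frame runs along the stay from pivot to knob, z up
- stay_mid_hole (a point): centre of the middle one of the stay's five holes, on the stay's underside; 130 mm along the stay from the pivot. The holes are 8 mm wide and follow at 20 mm spacing: 90, 110, 130, 150, 170 mm from the pivot. The same axes as the knob's
- pin_tip (a point): centre of the tip of the upright steel pin on the box's roof: 6.5 mm across, its end bevelled over 1 mm, 10 mm tall above its round shoulder (20 mm across, 6 mm above the roof). The pin is fixed; it sits under the second or the fourth hole at the start, and a flat blanking disc 2.5 mm high closes the other seat
- pin_seat (a point): centre of the top of the pin's shoulder, 10 mm below the tip: the stay's underside lies on it when a hole is fully down
- stay: the stay: flat steel bar 18 mm wide (10 mm near the knob), 4 mm thick, 0.11 kg in all, lying level 6 mm above the roof. Origin on its underside at its pivot on the door's top edge, 70 mm from the hinge axis; x towards the knob, z up. It turns there freely sideways and up (to 0.7 rad) and falls back by its own weight
- pin: the pin with its shoulder; origin on the roof, 6 mm below the shoulder's top
- roof_vial: a small clear vial with a white screw cap, 24 mm across, 43 mm tall, standing on the box's roof towards the back; origin at the centre of its foot
- roof_vial2: a smaller clear vial with a black cap, 18 mm across, 34 mm tall, standing on the box's roof towards the back; origin at the centre of its foot
- beaker: a glass beaker, 49 mm across, 56 mm tall, on the worktop left of the box; origin at the centre of its foot
- sample_jar: a glass jar with a black screw lid, 68 mm across, 106 mm tall, on the worktop left of the box; origin at the centre of its foot
- vial_tall: a clear vial with a white cap, 26 mm across, 58 mm tall, on the worktop right of the box; origin at the centre of its foot
- ring: a cork flask ring, 86 mm across, 30 mm high, on the worktop left of the box; origin at the centre of its underside
- septum: a white rubber stopper, 30 mm across, 30 mm tall, on the worktop right of the box; origin at the centre of its foot

How it is judged:
On the way:
1. the stay is lifted clear off the pin (z of stay_mid_hole in the frame of pin_tip above 0.003 m), for 0.2 s.
At the end, for the whole second after the job is handed in: the stay's middle hole is round the pin (centres within 2.5 mm from above) with the stay fully down on the pin's shoulder (within 2 mm in height) and at rest (horizontal distance between stay_mid_hole and pin_seat below 0.0025 m and z of stay_mid_hole in the frame of pin_seat between -0.002 and 0.002 m and linear speed of stay below 0.01 m/s); the robot touches nothing.
It fails at once if the stay is pressed on the pin with more than 25 N (contact force between stay and pin above 25 N).
It fails at once if a bystander is shifted by more than 15 mm or knocked over (distance of any of roof_vial, roof_vial2, beaker, sample_jar, vial_tall, ring, septum from where it was at the start of the episode above 0.015 m).
It also fails if it takes over 54 s, if anything falls off the work surface, if the arm or the gripper's body presses on something with over 40 N, if the wrist force passes 120 N, or if a joint passes its speed limit or range.

ROBOT

A 6-joint arm with a two-finger parallel gripper is mounted at the origin on a cart in front of the work surface, level with it; the furniture and walls round the work are solid. World frame = base frame: x ahead of the robot, y to its left, z up, the work surface at z = 0. Lengths are in m, angles in rad, forces in N, time in s.
With the tool pointing down it reaches from about 0.15 to 0.775 m from the base axis. Payload 6.1 kg.
Tool frame: the origin (TCP) lies midway between the tips of the shut fingers; the grasp point (between the pads) lies 19 mm behind it; z points along the fingers, y is the line along which they close (so a half turn about z gives the same grasp; the last joint's range is limited). The gripper opens to 85 mm and grips with 20 to 120 N. Pads are 22 mm wide; open, the fingers measure 114 mm over their backs; the gripper's body (76 mm by 85 mm) begins 54 mm behind the grasp point. The pads swing forward as they close: fully open they stand 13 mm farther back than shut.
Start: joints at [-1.289, 0.126, -0.04, 1.405, 0, 1.571], TCP at [0.146, -0.504, 0.231] pointing down, gripper open.
Joint ranges: [-2.72, 2.72], [-0.95, 1.95], [-1.27, 1.35], [-1.78, 2.02], [-1.46, 1.47], [-3.14, 3.14]. Speed limits (rad/s): [2.39, 2.39, 3.01, 3.14, 3.14, 3.14].

INTERFACE

Orientations are given as a rotation vector (axis times angle).
In Python, from workcell import robot gives the robot as it stands.
- The arm moves only by the tool drive_tool, never from a script. Its argument "increments" is one flat list of numbers, 7 for each row, row after row: the shift along the tool's x, y, z normalised to -1 to 1, where 1 is 0.2 m, then the turn, a rotation vector about the tool's x, y, z normalised to -1 to 1, where 1 is 360 degrees, then the gripper's target within -1 to 1 (fully open at 1, half-way at 0, shut at -1). A call has 1 to 8 rows; each row is the pose to reach, as a shift and turn from the pose commanded when the call began, along the tool's axes at that moment, turning the shorter way round; what a row does not reach only later rows make up. A row lasts 1/10 s, in which the tool goes at most 50 mm and 8.59 degrees, less where a joint would pass 70% of its speed; a pose out of reach is approached as far as the arm can. A call with a number of a shift or a turn outside -1 to 1 is refused whole. A call with a gripper value outside its range is refused whole. The fingers move at their own pace and stop on an object; the grip force is fixed at half the most. Time passes only in rows, so rows that repeat a pose let the fingers close. It gives the time, the measured TCP pose, the force, the opening and the grip force at its end, in the units of the state.
- robot.state(): the state, without advancing time (a new reading comes with each control period).
- robot.camera(name): name is "side" or "top"; returns the picture (384x512x3 uint8, red, green, blue); there is no depth.
- robot.camera_info(name): a dict with "K" (3x3 intrinsics, pixels), "cam_to_world" (4x4, takes a point from camera to world coordinates). Camera axes: x right, y up, looking along -z (the intrinsics and any distortion apply to the point x, -y, -z); pixel columns grow to the right and rows downward; lengths in m; the calibration is good to about 2 mm. A picture is of the moment at which its call begins. camera_info takes no time and is no camera call.
- robot.finish_job(): hands the job in; it is judged then, once.
The state is a dict: "t": time; "qpos": joint angles; "qvel": joint speeds; "effort": joint torques, N m; "eef_pos": TCP position; "ee_rot": TCP orientation; "ft_force": force on the tool from outside, world axes, zero at the start; "wrist_torque": the same for the moment, N m; "grip_width": finger opening in m; "grasp_force": force on a finger pad.
Only numpy, scipy, OpenCV 4.12 (cv2) and the standard library are available. Lean on these libraries where they do the work, as an engineer would, in place of code of your own. Each camera call takes 0.05 s, during which the arm holds its last target. There are 200 camera calls.

## Working session

There is one attempt and no reset: what is moved stays moved. The work goes in short steps, Python scripts to look and compute and a tool call to move; the robot and the scene stay as the last step left them, time stands still between calls to the robot, and variables do not carry over. Pictures are saved under pics/ and viewed, at most 10 in all, crops included, and the job is handed in when it is done.

Besides the shell and the picture viewer there is one more tool, called by a JSON object that holds its "api" and its "payload", one argument or row to a line. drive_tool: Moves the arm, as the interface text tells. Scaled input: -1 to 1 covers 0.2 m each way for a shift and 360 degrees each way for a turn. Its arguments: {"type":"object","properties":{"increments":{"type":"array"}},"required":["increments"]}

```bash
mkdir -p pics; python3 - <<'E'
from workcell import robot
import cv2,numpy as np
for n in("top","side"):
    im=robot.camera(n); cv2.imwrite(f"pics/{n}0.png",im[:,:,::-1])
    i=robot.camera_info(n); print(n,np.round(i["K"],1).tolist(),np.round(i["cam_to_world"],4).tolist(),[k for k in i])
s=robot.state();print(s)
E
```

```text
top [[422.8, 0.0, 255.9], [0.0, 422.8, 185.5], [0.0, 0.0, 1.0]] [[0.0276, 0.9985, -0.0466, 0.4925], [-0.9996, 0.0279, 0.0054, -0.0432], [0.0067, 0.0464, 0.9989, 1.2317], [0.0, 0.0, 0.0, 1.0]] ['K', 'cam_to_world']
side [[399.2, 0.0, 258.0], [0.0, 399.2, 192.1], [0.0, 0.0, 1.0]] [[-0.8269, 0.3139, -0.4665, -0.0864], [-0.5622, -0.4474, 0.6955, 0.9012], [0.0096, 0.8374, 0.5465, 0.8494], [0.0, 0.0, 0.0, 1.0]] ['K', 'cam_to_world']
{'t': 0.1, 'qpos': array([-1.28900594e+00,  1.26323666e-01, -4.04942841e-02,  1.40538235e+00,
       -1.77519206e-05,  1.57080089e+00]), 'qvel': array([ 7.85139984e-05, -1.30800365e-03,  2.59401464e-03, -9.57819765e-04,
       -1.38672314e-04,  1.79610587e-03]), 'effort': array([ 4.78715428e-04, -4.36904776e+01,  3.53605056e+01,  1.37074606e-02,
        6.75529623e-05, -6.17845956e-06]), 'eef_pos': array([ 0.14588601, -0.50395376,  0.23061007]), 'ee_rot': array([-3.10908878e+00, -4.40970336e-01,  3.37160623e-04]), 'ft_force': array([-0.12466898, -0.47412893,  0.25898027]), 'wrist_torque': array([-0.02307384, -0.00641106, -0.02074182]), 'grasp_force': 0.0, 'grip_width': 0.08556885116728402}
```

View pics/top0.png

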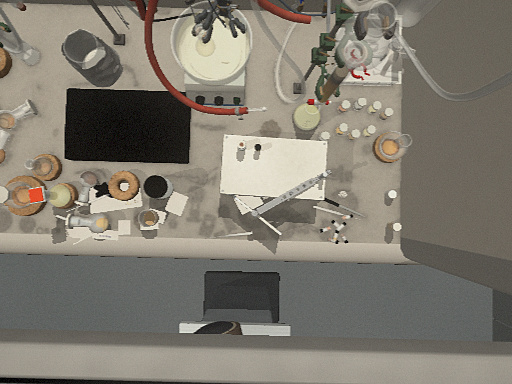

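View pics/side0.png

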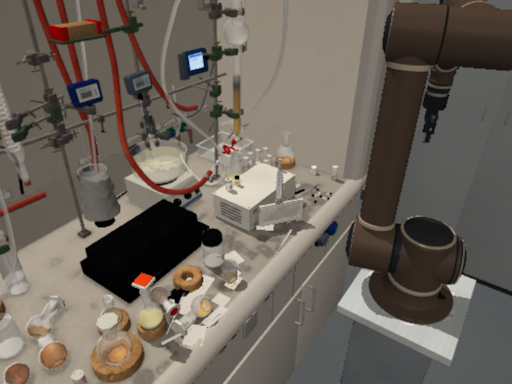

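The top view shows the white box at about u 222–327, v 136–198, with the stay running from (253,213) to (328,173). The roof vials are at (241,146) and (258,147). In the side view the box is at about (255,195). Next I'll zoom in on both.

```bash
python3 - <<'E'
import cv2
a=cv2.imread("pics/top0.png")[125:235,210:350]; cv2.imwrite("pics/tc.png",cv2.resize(a,None,fx=5.5,fy=5.4,interpolation=cv2.INTER_CUBIC))
a=cv2.imread("pics/side0.png")[145:245,200:330]; cv2.imwrite("pics/sc.png",cv2.resize(a,None,fx=6,fy=6,interpolation=cv2.INTER_CUBIC))
E
```

```text
(no output)
```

View pics/tc.png

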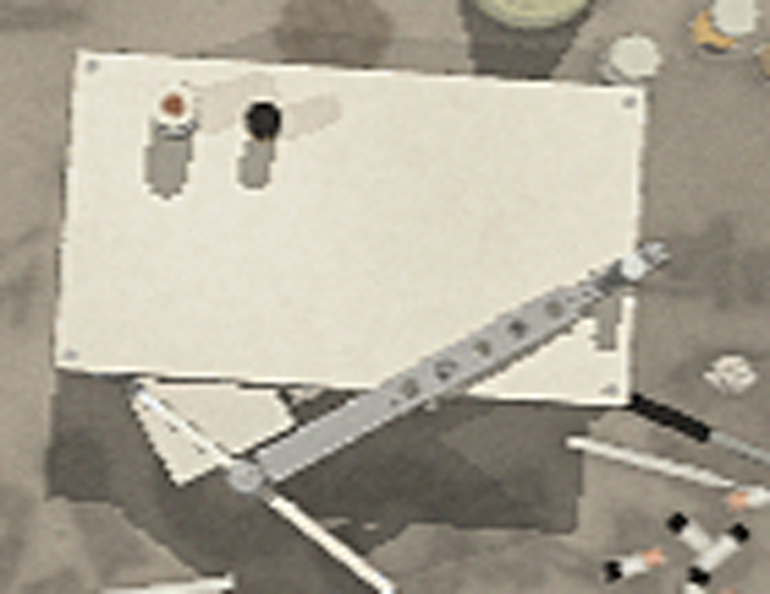

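View pics/sc.png

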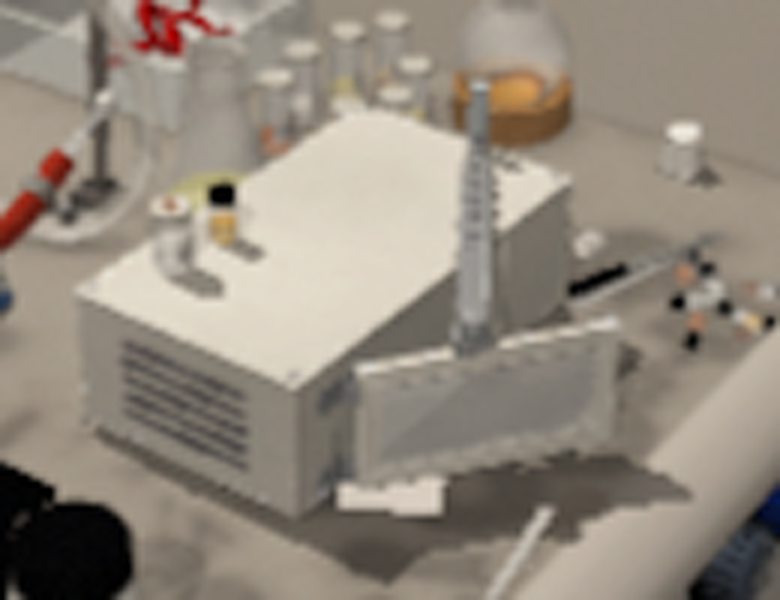

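The top crop shows the pivot at (247,476), holes at (410,388), (445,370), (483,348), (518,327) and (554,308), and the knob at (633,266). The door's hinge end is at about (137,388). I'll project these points and zoom in on the holes to see which one holds the pin.

```bash
cat > h.py <<'E'
import numpy as np, cv2
from workcell import robot
def ray(n,u,v):
    i=robot.camera_info(n);K=i["K"];T=i["cam_to_world"]
    d=np.array([(u-K[0,2])/K[0,0],-(v-K[1,2])/K[1,1],-1]);return T[:3,3],T[:3,:3]@d
def onz(n,u,v,z):
    o,d=ray(n,u,v);return o+d*(z-o[2])/d[2]
def proj(n,p):
    i=robot.camera_info(n);K=i["K"];T=i["cam_to_world"]
    q=T[:3,:3].T@(np.array(p)-T[:3,3]);return np.array([K[0,2]+K[0,0]*q[0]/-q[2],K[1,2]+K[1,1]*q[1]/q[2]])
E
python3 - <<'E'
from h import *
c=lambda x,y,z:onz("top",210+(x+.5)/5.5-.5,125+(y+.5)/5.4-.5,z)
C=[c(x,y,.1)[:2] for x,y in [(78,52),(645,88),(628,405),(57,368)]]
print("corners",np.round(C,4).tolist(),[round(float(np.linalg.norm(C[i]-C[(i+1)%4])),4) for i in range(4)])
ctr=np.mean(C,0);y=(C[0]-C[1]+C[3]-C[2]);y/=np.linalg.norm(y);x=np.array([y[1],-y[0]])
H=ctr-.087*x+.1*y
P=c(247,476,.110)[:2]
hs=np.array([c(a,b,.110)[:2] for a,b in [(410,388),(445,370),(483,348),(518,327),(554,308)]])
K=c(633,266,.15)[:2]
print("ctr",ctr,"x",x,"H",H,"P",P,np.linalg.norm(P-H))
print("hole d",np.linalg.norm(hs-P,axis=1),"\n",hs,"knob",K,np.linalg.norm(K-P),"knob dir",(K-P)/np.linalg.norm(K-P), "holes dir",(hs[4]-P)/np.linalg.norm(hs[4]-P))
print("door ang",np.degrees(np.arctan2(*(P-H)@np.array([-x,-y]).T)))
a=cv2.imread("pics/top0.png")[165:210,270:335];A=cv2.resize(a,None,fx=11,fy=11,interpolation=cv2.INTER_LANCZOS4)
b=cv2.imread("pics/side0.png")[155:205,262:302];B=cv2.resize(b,None,fx=2,fy=10,interpolation=cv2.INTER_LANCZOS4)
cv2.imwrite("pics/z.png",A)
for z in(.1,):
  for k in range(0,5): print(k, proj("side",np.r_[hs[k],.11]))
E
```

```text
corners [[0.6811, 0.0409], [0.671, -0.2374], [0.5126, -0.2322], [0.5232, 0.0462]] [0.2784, 0.1585, 0.2786, 0.158]
ctr [ 0.59700678 -0.09564513] x [ 0.99930854 -0.0371811 ] H [0.51378504 0.00752048] P [ 0.47256791 -0.0476914 ] 0.06889995719187551
hole d [0.08971464 0.10881871 0.13016612 0.15003028 0.16985416] 
 [[ 0.51788427 -0.12511972]
 [ 0.52720107 -0.14180159]
 [ 0.5385357  -0.15990311]
 [ 0.54934972 -0.17658531]
 [ 0.55920242 -0.19379032]] knob [ 0.57785293 -0.22488317] 0.20611128475915172 knob dir [ 0.51081639 -0.85968984] holes dir [ 0.51005236 -0.86014336]
door ang 34.61150794415868
0 [278.00590149 183.66489517]
1 [278.25250048 180.8312912 ]
2 [278.22364732 177.72652699]
3 [278.11150751 174.90321935]
4 [278.29938974 172.16131093]
```

View pics/z.png

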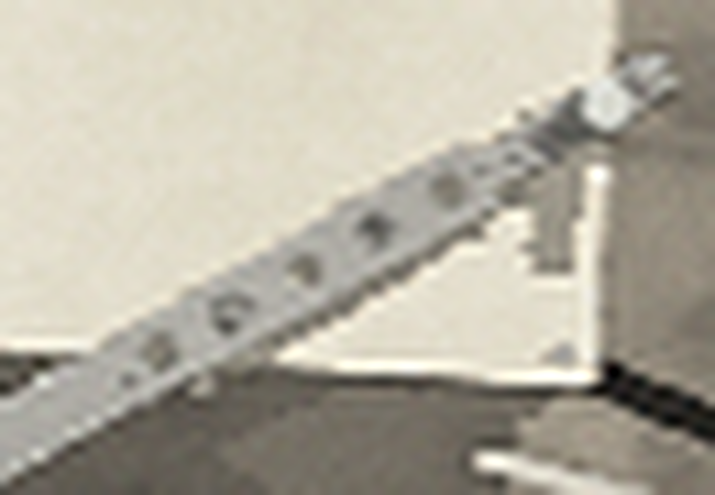

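The second hole has a bright centre with a dark crescent, so that is the pin; the fourth is plain dark, so that is the blanking disc. Sizes agree with what was given: roof 279×158 mm, hinge to pivot 69 mm, hole spacing correct. The pin is therefore near (0.528,-0.142), and the door has to open wider.

```bash
cat >> h.py <<'E'
from scipy.spatial.transform import Rotation as R
def inc(pos,yaw_dir=None,pitch=0,width=None):
    """increment row from present pose to TCP pos; tool y horizontal, perpendicular to yaw_dir, pitch = stay lift angle"""
    s=robot.state();R0=R.from_rotvec(s["ee_rot"])
    if yaw_dir is None: R1=R0
    else:
        d=np.r_[yaw_dir/np.linalg.norm(yaw_dir),0];best=None
        for sg in(1,-1):
            x=sg*d;z=np.array([0,0,-1.]);M=np.c_[x,np.cross(z,x),z]
            ax=np.cross(d,[0,0,1]);Rt=R.from_rotvec(ax*pitch)*R.from_matrix(M)
            t=(R0.inv()*Rt).magnitude()
            if best is None or t<best[0]: best=(t,Rt)
        R1=best[1]
    sh=R0.inv().apply(np.array(pos)-s["eef_pos"])/.2; tr=(R0.inv()*R1).as_rotvec()/(2*np.pi)
    return np.round(np.r_[sh,tr],4).tolist()
E
python3 - <<'E'
from h import *
from scipy.optimize import brentq
H=np.array([.51379,.00752]);pin=np.array([.5280,-.1422]);P=np.array([.4727,-.0479])
r=.0695
f=lambda a:H+R.from_euler('z',a).as_matrix()[:2,:2]@(P-H)
print(np.linalg.norm(P-pin))
for sgn in(-1,1):
  try:
    a=brentq(lambda a:np.linalg.norm(f(a)-pin)-.130,0,sgn*.9);Q=f(a);d=(pin-Q)/.13
    print("a",a,"P'",Q,"dir",d,"knob190..218",Q+d*.19,Q+d*.205,Q+d*.218, "dirchange deg")
  except Exception as e: print(sgn,e)
d=np.array([.5104,-.8599])
print(inc([.578,-.225,.22],d)); print(R.from_rotvec(robot.state()["ee_rot"]).as_matrix().round(3))
E
```

```text
0.10931870837144025
a -0.30889184998923824 P' [ 0.45779689 -0.03278554] dir [ 0.54002389 -0.84164969] knob190..218 [ 0.56040143 -0.19269898] [ 0.56850179 -0.20532373] [ 0.5755221  -0.21626517] dirchange deg
1 f(a) and f(b) must have different signs
[2.4632, -0.7389, 0.054, -0.0002, 0.0001, 0.2096]
[[ 0.961  0.278 -0.   ]
 [ 0.278 -0.961  0.001]
 [-0.    -0.001 -1.   ]]
```

{"api": "drive_tool", "payload": {
  "increments": [0.5,-0.15,0,0,0,0,0,1,-0.3,0,0,0,0,0,1,-0.3,0,0,0,0,0,1,-0.3,0,0,0,0,0,1,-0.3,0,0,0,0,0]
}}

```text
t: 0.6
eef_pos: [0.3246, -0.3883, 0.2309]
ee_rot: [-3.108, -0.449, -0.001]
ft_force: [-0.4, 0.3, 0.4]
grip_width: 0.0432
grasp_force: 0.0
```

{"api": "drive_tool", "payload": {
  "increments": [1,-0.3,0,0,0,0,0,1,-0.3,0,0,0,0,0,1,-0.3,0,0,0,0,0,1,-0.3,0,0,0,0,0,1,-0.3,0,0,0,0.02,0]
}}

```text
t: 1.1
eef_pos: [0.5, -0.2753, 0.2302]
ee_rot: [-3.131, -0.248, 0.0]
ft_force: [-0.5, -0.1, -0.1]
grip_width: 0.0427
grasp_force: 0.0
```

```bash
python3 - <<'E'
from h import *
print(robot.state()["eef_pos"],robot.state()["grip_width"],inc([.578,-.225,.20],np.array([.5104,-.8599])))
E
```

```text
[ 0.4999799  -0.27533397  0.23015301] 0.042689930867775575 [0.4249, -0.187, 0.151, -0.0002, 0.0001, 0.1899]
```

{"api": "drive_tool", "payload": {
  "increments": [0.425,-0.187,0.15,0,0,0.19,0,0.425,-0.187,0.15,0,0,0.19,0,0.425,-0.187,0.15,0,0,0.19,0,0.425,-0.187,0.15,0,0,0.19,0,0.425,-0.187,0.15,0,0,0.19,0,0.425,-0.187,0.15,0,0,0.19,0,0.425,-0.187,0.15,0,0,0.19,0,0.425,-0.187,0.15,0,0,0.19,0]
}}

```text
t: 1.9
eef_pos: [0.5231, -0.3063, 0.2008]
ee_rot: [-2.88, 0.88, -0.031]
ft_force: [0.6, -0.2, 0.0]
grip_width: 0.0425
grasp_force: 0.0
```

{"api": "drive_tool", "payload": {
  "increments": [0,0,0,0,0,0.01,0,0,0,0,0,0,0.01,0]
}}

```text
t: 2.1
eef_pos: [0.5126, -0.3207, 0.2009]
ee_rot: [-2.852, 0.927, -0.027]
ft_force: [0.3, 0.1, 0.6]
grip_width: 0.0426
grasp_force: 0.0
```

```bash
python3 - <<'E'
from h import *
print(robot.state()["eef_pos"],robot.state()["grip_width"],inc([.578,-.225,.117],np.array([.5104,-.8599])),robot.state()["qpos"])
T=robot.camera("top")[130:220,230:350];cv2.imwrite("pics/a.png",cv2.resize(T[:,:,::-1],None,fx=6,fy=6,interpolation=cv2.INTER_CUBIC))
E
```

```text
[ 0.5126023  -0.32070407  0.20087321] 0.04261491259588424 [-0.0045, -0.5143, 0.4972, -0.0213, 0.0088, 0.0646] [-0.62806695  0.29986503  0.10383471  1.40181969  0.14156636  3.14021568]
```

View pics/a.png

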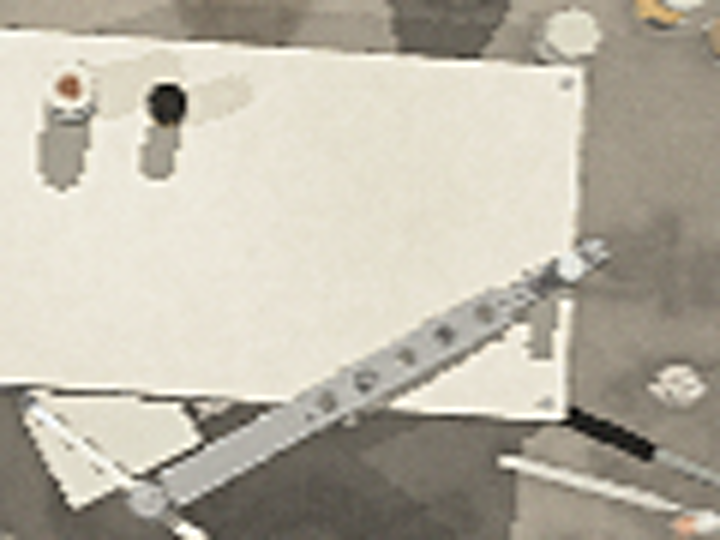

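The picture shows the scene unchanged. The wrist stopped at joint 6's limit, so I'll use the half-turn-equivalent grasp.

{"api": "drive_tool", "payload": {
  "increments": [0,0,0,0,0,-0.2,0,0,0,0,0,0,-0.2,0,0,0,0,0,0,-0.2,0,0,0,0,0,0,-0.2,0,0,0,0,0,0,-0.2,0,0,0,0,0,0,-0.2,0,0,0,0,0,0,-0.2,0,0,0,0,0,0,-0.2,0]
}}

```text
t: 2.95
eef_pos: [0.5146, -0.318, 0.2012]
ee_rot: [-2.903, -0.871, -0.147]
ft_force: [-0.5, -0.1, 0.5]
grip_width: 0.0429
grasp_force: 0.0
```

```bash
sed -i 's/for sg in(1,-1)/for sg in(-1,)/' h.py; python3 - <<'E'
from h import *
print(robot.state()["qpos"],R.from_rotvec(robot.state()["ee_rot"]).as_matrix().round(3));print(inc([.578,-.225,.18],np.array([.5104,-.8599])))
E
```

```text
[-0.62276069  0.29943779  0.10405069  1.40146281  0.14217209  1.93418198] [[ 0.831  0.553  0.062]
 [ 0.542 -0.83   0.13 ]
 [ 0.123 -0.075 -0.99 ]]
[0.5025, -0.2027, 0.1852, 0.0055, -0.0248, -0.242]
```

{"api": "drive_tool", "payload": {
  "increments": [0,0,0,0.0055,-0.0248,-0.05,0,0.2,-0.08,0,0.0055,-0.0248,-0.1,0,0.5025,-0.203,0.1,0.0055,-0.0248,-0.242,0,0.5025,-0.203,0.1,0.0055,-0.0248,-0.242,0,0.5025,-0.203,0.1,0.0055,-0.0248,-0.242,0,0.5025,-0.203,0.1,0.0055,-0.0248,-0.242,0,0.5025,-0.203,0.1,0.0055,-0.0248,-0.242,0,0.5025,-0.203,0.1,0.0055,-0.0248,-0.242,0]
}}

```text
t: 3.75
eef_pos: [0.5776, -0.2273, 0.1967]
ee_rot: [-1.977, -2.408, -0.007]
ft_force: [-0.4, -0.0, 0.4]
grip_width: 0.0429
grasp_force: 0.0
```

```bash
python3 - <<'E'
from h import *
s=robot.state();print(s["eef_pos"],s["qpos"],inc([.578,-.225,.17],np.array([.5104,-.8599])))
E
```

```text
[ 0.57763139 -0.22732315  0.19674081] [-0.38055427  0.33130114  0.14405223  1.40683903  0.01181888  0.99387216] [0.008, 0.0058, 0.1339, -0.0015, -0.0039, -0.054]
```

{"api": "drive_tool", "payload": {
  "increments": [0.008,0.006,0,-0.0015,-0.0039,-0.054,0,0.008,0.006,0.1,-0.0015,-0.0039,-0.054,0,0.008,0.006,0.15,-0.0015,-0.0039,-0.054,0,0.008,0.006,0.2,-0.0015,-0.0039,-0.054,0,0.008,0.006,0.28,-0.0015,-0.0039,-0.054,0,0.008,0.006,0.35,-0.0015,-0.0039,-0.054,0,0.008,0.006,0.398,-0.0015,-0.0039,-0.054,0,0.008,0.006,0.398,-0.0015,-0.0039,-0.054,0]
}}

```text
t: 4.55
eef_pos: [0.576, -0.2244, 0.1157]
ee_rot: [-1.564, -2.721, -0.0]
ft_force: [-0.3, 0.6, -0.7]
grip_width: 0.0428
grasp_force: 0.0
```

```bash
python3 - <<'E'
from h import *
s=robot.state();print(s["eef_pos"],s["ft_force"],s["grip_width"],inc([.578,-.225,.117],np.array([.5104,-.8599])))
E
```

```text
[ 0.57597491 -0.22439636  0.11572015] [-0.29210976  0.64823897 -0.70797942] 0.042818423441487695 [-0.0077, 0.0072, -0.0064, -0.0002, -0.0004, -0.0013]
```

{"api": "drive_tool", "payload": {
  "increments": [-0.008,0.007,-0.006,0,0,0,0,-0.008,0.007,-0.006,0,0,0,-1,-0.008,0.007,-0.006,0,0,0,-1,-0.008,0.007,-0.006,0,0,0,-1,-0.008,0.007,-0.006,0,0,0,-1,-0.008,0.007,-0.006,0,0,0,-1,-0.008,0.007,-0.006,0,0,0,-1]
}}

```text
t: 5.25
eef_pos: [0.5793, -0.2258, 0.1196]
ee_rot: [1.565, 2.722, 0.001]
ft_force: [-0.2, -0.7, 5.0]
grip_width: 0.0111
grasp_force: 58.6
```

```bash
python3 - <<'E'
from h import *
s=robot.state();print(s["eef_pos"],s["ft_force"],s["grip_width"],s["grasp_force"])
d=np.array([.5104,-.8599]);P=np.array([.4727,-.0479])
k=s["eef_pos"][:2];L=(k-P)@d;print("L",L,"lat",(k-P)@[-d[1],d[0]])
# lift about pivot: knob grasp pt
for th in(.03,.06,.1,.135):
    # pivot at underside height .106; TCP in stay frame (L, z-.106)
    h=s["eef_pos"][2]-.106
    q=P+d*(L*np.cos(th)-h*np.sin(th));z=.106+L*np.sin(th)+h*np.cos(th)
    print(th,inc(np.r_[q,z],d,pitch=th))
E
```

```text
[ 0.5793093  -0.22576515  0.11959723] [-0.15207184 -0.73087335  5.0099816 ] 0.011108943052203188 58.63641331437975
L 0.20735962741632422 lat 0.0008909682610194738
0.03 [0.0025, -0.0044, -0.0311, 0.0002, -0.0046, -0.0013]
0.06 [0.0059, -0.0044, -0.0621, 0.0002, -0.0093, -0.0013]
0.1 [0.0119, -0.0044, -0.1032, 0.0002, -0.0157, -0.0013]
0.135 [0.0184, -0.0044, -0.139, 0.0002, -0.0213, -0.0013]
```

{"api": "drive_tool", "payload": {
  "increments": [0.0025,0,-0.031,0,-0.0046,0,-1,0.006,0,-0.062,0,-0.0093,0,-1,0.012,0,-0.103,0,-0.0157,0,-1,0.0185,0,-0.15,0,-0.0213,0,-1,0.0185,0,-0.15,0,-0.0213,0,-1,0.0185,0,-0.15,0,-0.0213,0,-1]
}}

```text
t: 5.85
eef_pos: [0.5769, -0.2219, 0.1494]
ee_rot: [1.505, 2.621, -0.1]
ft_force: [0.4, -0.4, -0.6]
grip_width: 0.0113
grasp_force: 58.4
```

```bash
python3 - <<'E'
from h import *
s=robot.state();print(s["eef_pos"],s["ft_force"],s["grip_width"],s["grasp_force"])
T=robot.camera("top")[160:225,245:345];S=robot.camera("side")[145:210,240:320]
A=cv2.resize(T[:,:,::-1],None,fx=7,fy=7,interpolation=cv2.INTER_CUBIC);cv2.imwrite("pics/b.png",A)
E
```

```text
[ 0.57685565 -0.22189206  0.14938653] [ 0.39186562 -0.40974086 -0.64668676] 0.011291684951288263 58.438414342235774
```

View pics/b.png

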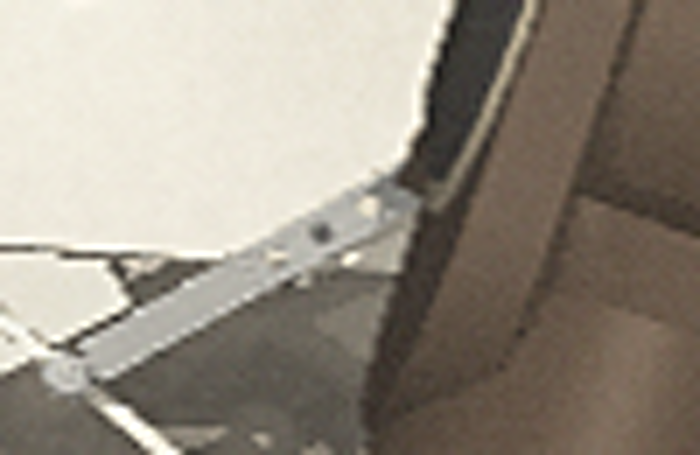

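The stay is off the pin: pivot at (65,372), hole 1 at (280,257), hole 2 at (322,232), dark because the pin is beneath it, and hole 3 at (370,206). The force is about the stay's own weight. Next I'll push along the stay to take up the slot's slack and watch the force.

{"api": "drive_tool", "payload": {
  "increments": [0.01,0,0,0,0,0,-1,0.02,0,0,0,0,0,-1,0.02,0,0,0,0,0,-1]
}}

```text
t: 6.25
eef_pos: [0.5747, -0.2188, 0.1478]
ee_rot: [1.507, 2.622, -0.1]
ft_force: [-0.7, -1.0, -1.7]
grip_width: 0.0112
grasp_force: 58.4
```

{"api": "drive_tool", "payload": {
  "increments": [0.005,0,0,0,0,0,-1,0.01,0,0,0,0,0,-1]
}}

```text
t: 6.45
eef_pos: [0.574, -0.2173, 0.1478]
ee_rot: [1.507, 2.622, -0.1]
ft_force: [0.3, -0.2, -0.7]
grip_width: 0.0111
grasp_force: 58.5
```

{"api": "drive_tool", "payload": {
  "increments": [0.005,0,0,0,0,0,-1,0.01,0,0,0,0,0,-1]
}}

```text
t: 6.65
eef_pos: [0.5731, -0.2157, 0.1478]
ee_rot: [1.507, 2.621, -0.101]
ft_force: [1.8, -2.0, -0.6]
grip_width: 0.0108
grasp_force: 58.5
```

{"api": "drive_tool", "payload": {
  "increments": [0.005,0,0,0,0,0,-1,0.01,0,0,0,0,0,-1]
}}

```text
t: 6.85
eef_pos: [0.572, -0.2139, 0.1476]
ee_rot: [1.507, 2.621, -0.1]
ft_force: [0.9, -1.9, -1.0]
grip_width: 0.0113
grasp_force: 58.5
```

{"api": "drive_tool", "payload": {
  "increments": [0.005,0,0,0,0,0,-1,0.01,0,0,0,0,0,-1]
}}

```text
t: 7.05
eef_pos: [0.5709, -0.2121, 0.1472]
ee_rot: [1.507, 2.621, -0.1]
ft_force: [0.7, -2.5, 0.3]
grip_width: 0.0109
grasp_force: 58.5
```

The knob met the slot end at about (0.5736,-0.2165), giving 200 mm from pivot to knob there. I'll work out the rest of the push, stopping a little short.

```bash
python3 - <<'E'
from h import *
s=robot.state()
H=np.array([.51379,.00752]);P=np.array([.4727,-.0479])
d=np.array([.54,-.8417])
for a in(-.1,-.2,-.29):
    Q=H+R.from_euler('z',a).as_matrix()[:2,:2]@(P-H);dd=np.array([.528,-.1422])-Q;dd/=np.linalg.norm(dd)
    print(a,inc(np.r_[Q+dd*.1965,.1475],dd,pitch=.14))
E
```

```text
-0.1 [0.0062, -0.0001, -0.0025, -0.0004, -0.001, -0.0037]
-0.2 [0.0397, 0.0038, -0.007, -0.0007, -0.001, -0.0057]
-0.29 [0.0703, 0.0047, -0.0111, -0.0008, -0.001, -0.0067]
```

{"api": "drive_tool", "payload": {
  "increments": [0.015,0.001,-0.0035,0,0,-0.004,-1,0.025,0.002,-0.005,0,0,-0.005,-1,0.04,0.004,-0.007,0,0,-0.0057,-1,0.05,0.0045,-0.009,0,0,-0.006,-1,0.06,0.0045,-0.01,0,0,-0.0065,-1,0.068,0.0047,-0.011,0,0,-0.0067,-1,0.068,0.0047,-0.011,0,0,-0.0067,-1]
}}

```text
t: 7.75
eef_pos: [0.5646, -0.1993, 0.1474]
ee_rot: [1.452, 2.655, -0.104]
ft_force: [1.5, -0.2, -1.1]
grip_width: 0.011
grasp_force: 58.5
```

```bash
python3 - <<'E'
from h import *
s=robot.state();print(s["eef_pos"],s["ft_force"])
T=np.mean([robot.camera("top").astype(float) for _ in range(3)],0).astype(np.uint8)[160:225,245:345]
cv2.imwrite("pics/c_raw.png",T[:,:,::-1])
cv2.imwrite("pics/c.png",cv2.resize(T[:,:,::-1],None,fx=8,fy=8,interpolation=cv2.INTER_CUBIC))
E
```

```text
[ 0.56459735 -0.19930423  0.14739516] [ 1.46844784 -0.15261657 -1.09448969]
```

View pics/c.png

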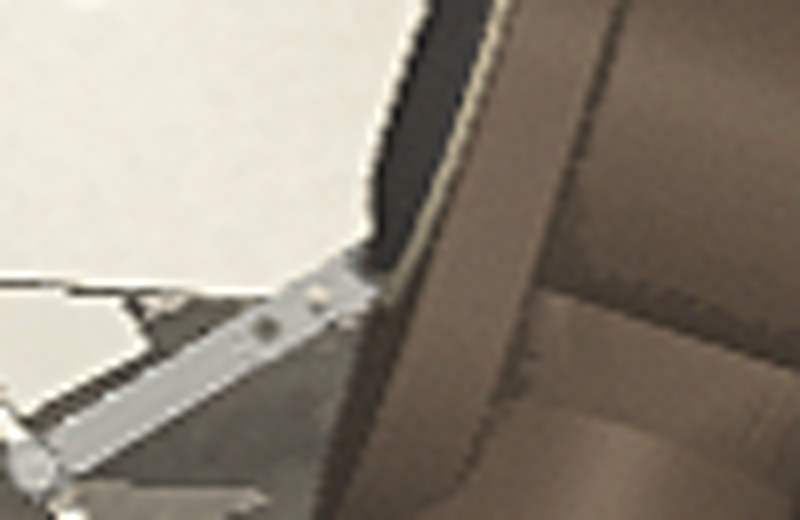

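The arm now hides the middle hole. The pivot is at (33,468), hole 1 at (266,327) and hole 2 at (318,297), so hole 3 should be near (369,267), which matches the pin's place. I'll check that in numbers.

```bash
python3 - <<'E'
from h import *
th=.139
def c(x,y,z): return onz("top",245+(x+.5)/8-.5,160+(y+.5)/8-.5,z)[:2]
zz=lambda D:.106+D*np.sin(th)+.004
Pn=c(33,468,.112);h1=c(266,327,zz(.09));h2=c(318,297,zz(.11))
H=np.array([.51379,.00752]);pin=np.array([.528,-.1422])
print("P",Pn,np.linalg.norm(Pn-H),"pin dist",np.linalg.norm(Pn-pin),"h1,h2 dist",np.linalg.norm(h1-Pn)/np.cos(th),np.linalg.norm(h2-Pn)/np.cos(th))
k=robot.state()["eef_pos"][:2]
for h,D in((h1,.09),(h2,.11)):
    d=(k-h)/np.linalg.norm(k-h); print("h3 est flat",h+d*(.13-D*np.cos(th)), "d",d)
d=(pin-Pn)/np.linalg.norm(pin-Pn);n=np.array([-d[1],d[0]]);print("d",d,"knob lateral",(k-Pn)@n,"L hor",(k-Pn)@d)
# kinematic estimate: knob at slot inner end
P=pin-0
from scipy.optimize import least_squares
f=lambda a:H+R.from_euler('z',a).as_matrix()[:2,:2]@(np.array([.4727,-.0479])-H)
from scipy.optimize import brentq
a=brentq(lambda a:np.linalg.norm(f(a)-k)-.1965,-.6,0);print("kin a",a,f(a),np.linalg.norm(f(a)-pin))
E
```

```text
P [ 0.45815543 -0.03272472] 0.06866471574196994 pin dist 0.12985800240718723 h1,h2 dist 0.09032221139403092 0.11002208397623009
h3 est flat [ 0.52852311 -0.14241134] d [ 0.53468982 -0.8450484 ]
h3 est flat [ 0.52822197 -0.14225256] d [ 0.53680349 -0.8437073 ]
d [ 0.53785343 -0.84303837] knob lateral 7.452569617292812e-05 L hor 0.19776600039836578
kin a -0.2884407868808878 [ 0.45863284 -0.03392215] 0.1285919746717646
```

Vision puts pivot to pin at 129.9 mm and kinematics gives 128.6 mm; the goal is 130, and the lateral error is negligible. I'll back the knob off into the slot's slack so it doesn't drag the stay lengthwise, then lower gently.

```bash
cat > low.py <<'E'
from h import *
import sys
pin=np.array([.528,-.1422]);Q=np.array([.4583,-.0328]);d=(pin-Q)/np.linalg.norm(pin-Q);n=np.array([-d[1],d[0]])
s=robot.state();print(s["eef_pos"].round(4),s["ft_force"].round(2),"lat",((s["eef_pos"][:2]-Q)@n).round(4),"L",((s["eef_pos"][:2]-Q)@d).round(4))
L=.2055;h=.0135
for th in map(float,sys.argv[1:]):
    print(th,inc(np.r_[Q+d*(L*np.cos(th)-h*np.sin(th)),.106+.2005*np.sin(th)+h*np.cos(th)],d,pitch=th))
E
python3 low.py .139 .11 .085 .06 .03 0
```

```text
[ 0.5646 -0.1994  0.1473] [ 0.43  0.76 -1.02] lat 0.0001 L 0.1976
0.139 [-0.0199, -0.0006, 0.0032, -0.0008, -0.001, 0.0004]
0.11 [-0.0217, -0.0005, 0.0323, -0.0008, 0.0036, 0.0004]
0.085 [-0.0225, -0.0004, 0.0575, -0.0008, 0.0076, 0.0004]
0.06 [-0.0227, -0.0002, 0.0826, -0.0008, 0.0116, 0.0004]
0.03 [-0.0222, -0.0001, 0.1127, -0.0008, 0.0164, 0.0004]
0.0 [-0.0206, 0.0001, 0.1428, -0.0008, 0.0211, 0.0004]
```

{"api": "drive_tool", "payload": {
  "increments": [-0.01,0,0.002,0,-0.001,0,-1,-0.02,0,0.003,0,-0.001,0,-1,-0.0217,0,0.02,0,0.0015,0,-1,-0.0217,0,0.032,0,0.0036,0,-1,-0.0225,0,0.045,0,0.006,0,-1,-0.0225,0,0.052,0,0.007,0,-1,-0.0225,0,0.052,0,0.007,0,-1]
}}

```text
t: 8.6
eef_pos: [0.5679, -0.2049, 0.1372]
ee_rot: [1.472, 2.689, -0.073]
ft_force: [0.2, 0.3, -1.4]
grip_width: 0.0108
grasp_force: 58.5
```

{"api": "drive_tool", "payload": {
  "increments": [0,0,0.006,0,0.001,0,-1,0,0,0.01,0,0.0016,0,-1]
}}

```text
t: 8.8
eef_pos: [0.5681, -0.2049, 0.1358]
ee_rot: [1.475, 2.696, -0.065]
ft_force: [-0.0, 0.0, -1.1]
grip_width: 0.0112
grasp_force: 58.5
```

{"api": "drive_tool", "payload": {
  "increments": [0,0,0.003,0,0.0005,0,-1,0,0,0.005,0,0.0008,0,-1]
}}

```text
t: 9.0
eef_pos: [0.5681, -0.2049, 0.1348]
ee_rot: [1.478, 2.7, -0.062]
ft_force: [-0.3, -1.2, -1.0]
grip_width: 0.0112
grasp_force: 58.5
```

{"api": "drive_tool", "payload": {
  "increments": [0,0,0.003,0,0.0005,0,-1,0,0,0.005,0,0.0008,0,-1]
}}

```text
t: 9.2
eef_pos: [0.5681, -0.2049, 0.1338]
ee_rot: [1.48, 2.704, -0.058]
ft_force: [0.4, -0.4, -0.8]
grip_width: 0.0109
grasp_force: 58.5
```

{"api": "drive_tool", "payload": {
  "increments": [0,0,0.003,0,0.0005,0,-1,0,0,0.005,0,0.0008,0,-1]
}}

```text
t: 9.4
eef_pos: [0.5681, -0.205, 0.1328]
ee_rot: [1.482, 2.708, -0.055]
ft_force: [0.2, -1.3, -0.7]
grip_width: 0.0113
grasp_force: 58.5
```

{"api": "drive_tool", "payload": {
  "increments": [0,0,0.003,0,0.0005,0,-1,0,0,0.005,0,0.0008,0,-1]
}}

```text
t: 9.6
eef_pos: [0.5682, -0.2051, 0.1317]
ee_rot: [1.484, 2.712, -0.051]
ft_force: [-0.3, -0.6, -0.5]
grip_width: 0.0112
grasp_force: 58.5
```

{"api": "drive_tool", "payload": {
  "increments": [0,0,0.003,0,0.0005,0,-1,0,0,0.005,0,0.0008,0,-1]
}}

```text
t: 9.8
eef_pos: [0.5682, -0.2051, 0.1307]
ee_rot: [1.486, 2.716, -0.047]
ft_force: [0.4, 0.4, -1.1]
grip_width: 0.0109
grasp_force: 58.5
```

{"api": "drive_tool", "payload": {
  "increments": [0,0,0.003,0,0.0005,0,-1,0,0,0.005,0,0.0008,0,-1]
}}

```text
t: 10.0
eef_pos: [0.5682, -0.2051, 0.1297]
ee_rot: [1.488, 2.72, -0.044]
ft_force: [0.8, -0.0, -0.9]
grip_width: 0.0116
grasp_force: 58.5
```

There is no contact well below the tip's height, so the hole is on the pin. I'll keep lowering.

```bash
python3 low.py .05 .02 0
```

```text
[ 0.5682 -0.2051  0.1297] [ 0.83 -0.03 -0.88] lat 0.0001 L 0.2044
0.05 [-0.0007, -0.0005, 0.0011, -0.0008, -0.0001, 0.0004]
0.02 [-0.0023, -0.0003, 0.0312, -0.0008, 0.0046, 0.0003]
0.0 [-0.0029, -0.0002, 0.0513, -0.0008, 0.0078, 0.0003]
```

{"api": "drive_tool", "payload": {
  "increments": [0,0,0.007,0,0.0012,0,-1,0,0,0.015,0,0.0024,0,-1]
}}

```text
t: 10.2
eef_pos: [0.5683, -0.2053, 0.1268]
ee_rot: [1.495, 2.732, -0.032]
ft_force: [0.6, 0.0, -1.5]
grip_width: 0.0113
grasp_force: 58.5
```

{"api": "drive_tool", "payload": {
  "increments": [0,0,0.005,0,0.0008,0,-1,0,0,0.01,0,0.0016,0,-1]
}}

```text
t: 10.4
eef_pos: [0.5683, -0.2054, 0.1246]
ee_rot: [1.5, 2.74, -0.025]
ft_force: [0.5, -0.2, -0.9]
grip_width: 0.0111
grasp_force: 58.5
```

{"api": "drive_tool", "payload": {
  "increments": [0,0,0.005,0,0.0008,0,-1,0,0,0.01,0,0.0016,0,-1]
}}

```text
t: 10.6
eef_pos: [0.5683, -0.2054, 0.1227]
ee_rot: [1.504, 2.747, -0.017]
ft_force: [0.5, -0.2, -2.1]
grip_width: 0.0112
grasp_force: 58.5
```

{"api": "drive_tool", "payload": {
  "increments": [0,0,0.003,0,0.0006,0,-1,0,0,0.005,0,0.001,0,-1]
}}

```text
t: 10.8
eef_pos: [0.5683, -0.2054, 0.1217]
ee_rot: [1.506, 2.752, -0.013]
ft_force: [-0.2, 0.4, -0.8]
grip_width: 0.0114
grasp_force: 58.5
```

{"api": "drive_tool", "payload": {
  "increments": [0,0,0.003,0,0.0006,0,-1,0,0,0.005,0,0.001,0,-1]
}}

```text
t: 11.0
eef_pos: [0.5683, -0.2054, 0.1208]
ee_rot: [-1.508, -2.755, 0.008]
ft_force: [0.8, 1.2, -1.0]
grip_width: 0.0113
grasp_force: 58.5
```

{"api": "drive_tool", "payload": {
  "increments": [0,0,0.003,0,0.0004,0,-1,0,0,0.005,0,0.0006,0,-1]
}}

```text
t: 11.2
eef_pos: [0.5683, -0.2054, 0.1198]
ee_rot: [-1.506, -2.752, 0.005]
ft_force: [-0.0, -0.1, 0.9]
grip_width: 0.0112
grasp_force: 58.6
```

The force has turned upward at z 0.1198, the same height as at the start, so the stay is seated. I'll open the gripper and rise.

{"api": "drive_tool", "payload": {
  "increments": [0,0,0,0,0,0,-0.5,0,0,0,0,0,0,0,0,0,0,0,0,0,0,0,0,0,0,0,0,0,0,0,0,0,0,0,0]
}}

```text
t: 11.7
eef_pos: [0.5683, -0.2054, 0.1199]
ee_rot: [-1.506, -2.752, 0.005]
ft_force: [0.2, 0.9, -0.4]
grip_width: 0.0429
grasp_force: 0.0
```

{"api": "drive_tool", "payload": {
  "increments": [0,0,-0.1,0,0,0,0,0,0,-0.25,0,0,0,0,0,0,-0.5,0,0,0,0,0,0,-0.5,0,0,0,0,0,0,-0.5,0,0,0,0]
}}

```text
t: 12.2
eef_pos: [0.5697, -0.2056, 0.2214]
ee_rot: [-1.508, -2.755, 0.005]
ft_force: [0.1, -0.2, -0.4]
grip_width: 0.0427
grasp_force: 0.0
```

{"api": "drive_tool", "payload": {
  "increments": [-0.5,0,-0.3,0,0,0,0,-1,0,-0.3,0,0,0,0,-1,0,-0.3,0,0,0,0,-1,0,-0.3,0,0,0,0,-1,0,-0.3,0,0,0,0,-1,0,-0.3,0,0,0,0]
}}

```text
t: 12.8
eef_pos: [0.6779, -0.3764, 0.2742]
ee_rot: [-1.507, -2.746, 0.006]
ft_force: [0.1, 0.4, -1.2]
grip_width: 0.0424
grasp_force: 0.0
```

```bash
python3 - <<'E'
from h import *
T=robot.camera("top")[130:220,230:345];S=robot.camera("side")[145:225,220:320]
A=cv2.resize(T,(575,450),interpolation=cv2.INTER_CUBIC)
cv2.imwrite("pics/d.png",cv2.resize(T[:,:,::-1],None,fx=6,fy=6,interpolation=cv2.INTER_CUBIC))
E
```

```text
(no output)
```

View pics/d.png

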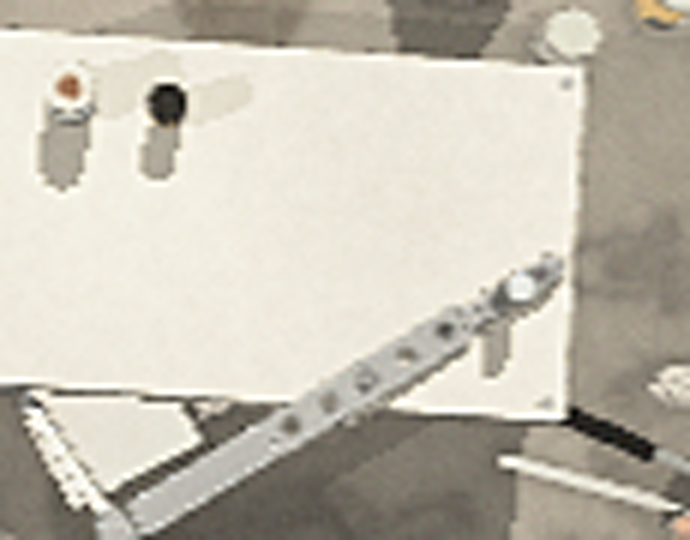

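The third hole now sits at (366,380), where the second hole and pin were, and shows the pin's bright centre. The stay lies flat with the knob free at (522,287), and the vials are unmoved.

```bash
python3 -c "
from workcell import robot
print(robot.finish_job())"
```

```text
the job is handed in; nothing more can be done
None
```

The stay's middle hole is over the pin and lies fully down on the shoulder; the gripper has let go, the roof vials are unmoved in the last picture, and the job was handed in at about 13 s (no verdict was returned).

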